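Retract the microtome block and index the blade holder to its middle notch

ROBOT

A 6-joint arm with a two-finger parallel gripper is mounted at the origin on the work surface. World frame = base frame: x ahead of the robot, y to its left, z up, the work surface at z = 0. Lengths are in m, angles in rad, forces in N, time in s.
With the tool pointing down it reaches from about 0.35 to 0.925 m from the base axis. Payload 6.4 kg.
Tool frame: the origin (TCP) lies midway between the tips of the shut fingers; the grasp point (between the pads) lies env.grip_point_offset behind it (env.grip_point_offset is the distance from the TCP to the grasp point, in m); z points along the fingers, y is the line along which they close (so a half turn about z gives the same grasp; the last joint's range is limited). The gripper opens to 94 mm and grips with 3 to 60 N. Pads are 16 mm wide; open, the fingers measure 119 mm over their backs; the gripper's body (75 mm by 177 mm) begins 78 mm behind the grasp point.
Start: joints at [-1.412, 0.245, 1.558, -0, 1.339, -0.174], TCP at [0.212, -0.614, 0.183] pointing down, gripper open.
Joint ranges: [-3.13, 3.13], [-1.02, 2.26], [0.13, 2.54], [-0.95, 4.09], [0.21, 2.88], [-2.74, 2.74]. Speed limits (rad/s): [2.57, 2.57, 3.14, 3.14, 3.14, 3.14].

INTERFACE

Orientations are given as [roll, pitch, yaw] about the fixed x, y, z axes, in that order (R = Rz(yaw) Ry(pitch) Rx(roll)).
In Python, from plant import env, jaws, solver, monitor, vision, workorder gives the robot as it stands. Calls block until the motion is done:
- env.goto(position, orientation): joint-space move of the TCP to a pose.
- env.line_to(position, attitude=None, rate=0.15): straight line of the TCP; attitude=None keeps the orientation; rate is the mean speed in m/s.
- env.goto_joints(angles): joint-space move.
- jaws.move_gripper(opening, grasp_force=None): finger opening in m; grasp_force is the grip in N (None keeps the last); returns when the fingers have stopped.
- env.wait(seconds).
- solver.solve_ik(position, orientation): joint angles nearest the present ones, or None.
- monitor.sense(): the state.
- vision.snapshot(name): name is "scene" or "top"; returns a dict with "pixels" (400x640x3 uint8, red, green, blue), "depth" (400x640 float32, m along the optical axis (not along the pixel's ray), 0 where there is no reading), "fx", "fy", "cx", "cy" (pixels), "cam_to_world" (4x4, takes a point from camera to world coordinates). Camera axes: x right, y down, z forward; pixel columns grow to the right and rows downward; lengths in m; the calibration is good to about 2 mm. A picture is of the moment at which its call begins.
A pose or a line that the arm cannot do raises env.PlanningError and nothing moves.
- workorder.close_job(): hands the job in; it is judged then, once.
The state is a dict: "time_s": time; "q": joint angles; "joint_vel": joint speeds; "effort": joint torques, N m; "tool_pos": TCP position; "tcp_rot": TCP orientation; "force": force on the tool from outside, world axes, zero at the start; "wrist_torque": the same for the moment, N m; "gripper_width": finger opening in m; "grip_force": force on a finger pad.
Only numpy, scipy, OpenCV 4.12 (cv2) and the standard library are available. Lean on these libraries where they do the work, as an engineer would, in place of code of your own. Each camera call takes 0.05 s, during which the arm holds its last target. There are 200 camera calls.

TASK

I am moving the microtome on to a fresh stretch of blade. Wind the coarse-feed crank clockwise until the specimen head is fully back, and only then slide the blade holder by its upright knob along its rail to the middle one of its three notches; stop where the ball clicks in and do not run through it. Finish still gripping the knob, with the holder sitting in that notch, so that I can close the clamp; keep off the blade and leave the other things on the bench where they are.

Things in the scene. Friction and masses are not known exactly. Their poses are not given: they have to be found in the camera images.
- microtome: Rotary microtome, fixed. Origin on the bench under the middle of the housing's front face; its working front faces its own -y, its left side (coarse-feed crank) its -x, z up. Housing x -100..100, y 0..250, z 0..240 mm. Bed before it y -200..0, top at z 35 mm. On its front the wax block on the specimen head, x -25..25, z 147..195 mm, face at y -74 mm, moves to +y when wound back.
- coarse_feed (a joint): Turn of the coarse-feed crank, rad, growing as the specimen head goes back (1 mm per rad). At 0 the handle is straight above the axis; growing values turn it clockwise for someone facing the wheel: top, towards the microtome's -y, bottom. Starts between 0 and 3; the stop, head fully back, is at 15.0 (two turns or a little more). 2 to 3 N at the handle turns it; it stays where it is left.
- crank_axis (a point): Centre of the outer face of the crank's wheel (black, 76 mm across, 14 mm thick) on the microtome's left side, 24 mm out from the housing, 130 mm above the bench, at x -124, y 80 mm in the microtome's frame. The axis is level, along the microtome's x. The handle stands out of this face on a radius of 30 mm.
- crank_grip (a point): Grasp point on the crank handle: on the axis of its freely turning round sleeve (14 mm thick, 50 mm long, collar 18 mm at the outer end), 36 mm out from the wheel's face and 60 mm out from the housing. The handle points along the microtome's -x and ends 20 mm beyond this point. It moves with the crank.
- blade_holder (a joint): Blade holder's place along its rail, m, growing to the microtome's +x. Notches, marked by thin dark lines on the bar, at -0.028, 0 (middle) and 0.028; ends at +-0.034. Starts from -0.030 to -0.010, so it goes to +x. It slides with 2 to 3 N; over the 4 mm before a notch's centre the drag falls to about nothing as a sprung ball under the knob drops in; 10 to 13 N push it out again.
- middle_notch (a point): Middle of the middle notch (8 mm wide) in the top of the fixed steel detent bar below the knob, 60 mm above the bench, at x 0, y -172 mm in the microtome's frame. The knob's axis stands over it when the holder is in this notch.
- shift_knob: Upright round ribbed black knob for sliding the blade holder, 16 mm thick, on the front apron of the holder, at y -172 mm in the microtome's frame and x = the joint value. Origin at its foot, 74 mm above the bench; its top is 46 mm above the origin. The holder's body begins 25 mm behind its axis (towards the microtome's +y).
- knob_grip (a point): Grasp point on the axis of that knob, 28 mm above its foot and 102 mm above the bench. Moves with the blade holder.
- blade: The microtome blade, 80 mm long, standing edge up at the top of the blade holder between holder and wax block, 86 mm behind the knob's axis, edge about 140 mm above the bench. Origin at the middle of the blade. Not to be touched.
- cassette_a: White tissue cassette with wax block, 40 x 28 x 13 mm, lying in the tray on top of the microtome. Origin at its underside. Leave it.
- cassette_b: Second such cassette in the same tray. Leave it.
- blade_dispenser: Flat grey blade dispenser, 60 x 25 x 16 mm, lying on the bench in front of the microtome. Leave it.
- brush: Slim brush with wooden handle, 170 x 9 x 8 mm, lying on the bench in front of the microtome. Leave it.
- forceps: Steel forceps, 126 mm, lying on the bench. Leave it.
- spray_bottle: White spray bottle, 54 mm thick, 181 mm tall, standing on the bench. Leave it.
- tube_rack: White tube rack 100 x 220 x 60 mm with capped tubes to 100 mm height. Leave it.

How it is judged:
By the outcome, as a careful person would: the job done as asked, in the order asked, and still so for the second after the job is handed in, while the arm keeps its last pose, push and grip.
It also fails if it takes over 72 s, if anything falls off the work surface, if the arm or the gripper's body presses on something with over 40 N, if the wrist force passes 120 N, or if a joint passes its speed limit or range.

## Working session

There is one attempt and no reset: what is moved stays moved. The work goes in short steps, each a Python script; the robot and the scene stay as the last script left them, time stands still between calls to the robot, and variables do not carry over. Pictures are saved under pics/ and viewed, at most 10 in all, crops included, and the job is handed in when it is done.

```bash
ls; mkdir -p pics; python3 - <<'E'
from plant import env, jaws, solver, monitor, vision, workorder
import cv2, numpy as np, pickle
np.set_printoptions(precision=4,suppress=True)
for n in("scene","top"):
    s=vision.snapshot(n); pickle.dump(s,open(f"pics/{n}0.pkl","wb"))
    cv2.imwrite(f"pics/{n}0.png",s["pixels"][:,:,::-1]); print(n,s["fx"],s["cx"],s["cy"],s["cam_to_world"])
print(monitor.sense(), env.grip_point_offset)
E
```

```text
pics
scene 502.3932759973289 317.8674040309422 202.35276425801737 [[ 0.1006  0.7082 -0.6988  1.613 ]
 [ 0.9949 -0.0765  0.0656 -0.0937]
 [-0.007  -0.7018 -0.7123  1.2001]
 [ 0.      0.      0.      1.    ]]
top 387.3578852806552 317.4870479519127 190.399194306505 [[ 0.0052 -0.9807  0.1956  0.355 ]
 [-0.9999 -0.0079 -0.0128  0.0036]
 [ 0.0141 -0.1956 -0.9806  1.1729]
 [ 0.      0.      0.      1.    ]]
{'time_s': 0.1, 'q': array([-1.4121,  0.2457,  1.5589, -0.    ,  1.3387, -0.1741]), 'joint_vel': array([ 0.0003, -0.0013, -0.0048, -0.0003, -0.0007,  0.0013]), 'effort': array([  0.0012, -41.6915, -31.5525,   0.0688,   0.031 ,  -0.0001]), 'tool_pos': array([ 0.2122, -0.6137,  0.1817]), 'tcp_rot': array([-3.1399, -0.0003,  0.3328]), 'force': array([ 0.6283,  0.9297, -0.1071]), 'wrist_torque': array([-0.0027, -0.0094, -0.0474]), 'grip_force': 0.0, 'gripper_width': 0.09371315569175066} 0.0188
```

View pics/scene0.png

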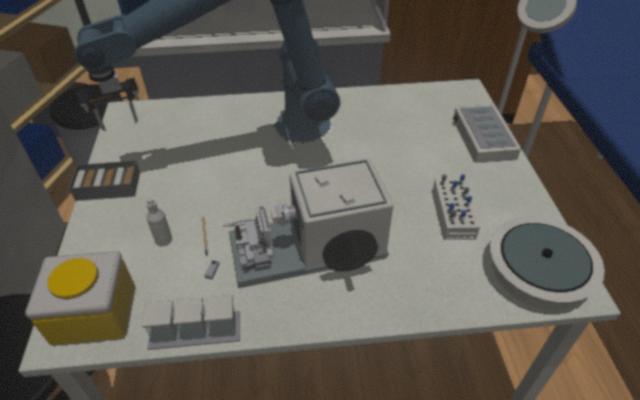

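View pics/top0.png

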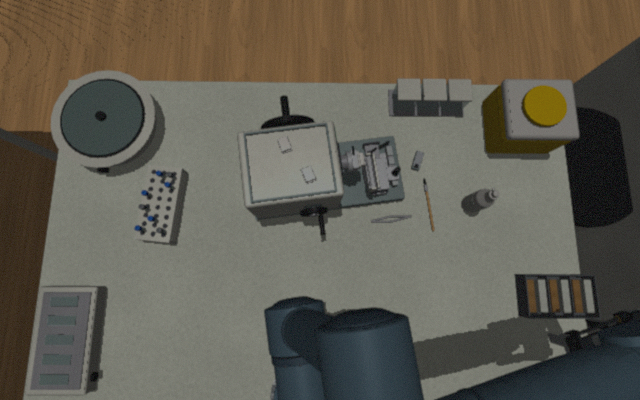

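The scene view shows the microtome at about (340,215), with its bed and blade holder to the left at (255,245). The top view shows the housing at (290,168), the crank handle pointing towards the robot at (322,228) and the knob near (395,170). Next I'll measure the pose.

```bash
cat > h.py <<'E'
import numpy as np, cv2, pickle
np.set_printoptions(precision=4,suppress=True)
def cloud(s):
    v,u=np.mgrid[0:400,0:640]; d=s["depth"]
    P=np.dstack([(u-s["cx"])/s["fx"]*d,(v-s["cy"])/s["fy"]*d,d,np.ones_like(d)])@s["cam_to_world"].T
    P[d==0]=np.nan
    return P[...,:3]
def project(s,p):
    T=np.linalg.inv(s["cam_to_world"]); c=T[:3,:3]@np.asarray(p)+T[:3,3]
    return np.array([s["fx"]*c[0]/c[2]+s["cx"],s["fy"]*c[1]/c[2]+s["cy"]])
def ray_plane(s,uv,z):
    T=s["cam_to_world"]; d=T[:3,:3]@[(uv[0]-s["cx"])/s["fx"],(uv[1]-s["cy"])/s["fy"],1]
    return T[:3,3]+d*(z-T[2,3])/d[2]
E
python3 - <<'E'
from h import *
for n,box in(("scene",(285,150,395,275)),("top",(230,115,350,225))):
    s=pickle.load(open(f"pics/{n}0.pkl","rb")); P=cloud(s)
    u0,v0,u1,v1=box; m=np.zeros((400,640),bool); m[v0:v1,u0:u1]=1
    m&=(P[...,2]>.232)&(P[...,2]<.262)
    Q=P[m]; print(n,m.sum(),"zpct",np.percentile(Q[:,2],[5,50,95]))
    r=cv2.minAreaRect(Q[:,:2].astype(np.float32)*1000); print("depth rect",r)
    k=cv2.morphologyEx(m.astype(np.uint8),cv2.MORPH_CLOSE,np.ones((5,5)))
    c=max(cv2.findContours(k,0,1)[0],key=cv2.contourArea)
    w=np.array([ray_plane(s,p[0],.24)[:2] for p in c]); r=cv2.minAreaRect(w.astype(np.float32)*1000); print("ray rect",r)
    cv2.imwrite(f"pics/{n}_crop.png",cv2.resize(s["pixels"][120:300,210:410,::-1],None,fx=3.3,fy=3.3,interpolation=2) if n=="scene" else cv2.resize(s["pixels"][110:250,230:430,::-1],None,fx=4,fy=4,interpolation=2))
E
```

```text
scene 2785 zpct [0.2322 0.2344 0.2439]
depth rect ((617.8580322265625, 59.518577575683594), (196.783203125, 245.80369567871094), 8.218774795532227)
ray rect ((623.108154296875, 57.91157531738281), (200.05075073242188, 243.66346740722656), 7.91310453414917)
top 4391 zpct [0.2322 0.2338 0.2437]
depth rect ((613.4033813476562, 61.629241943359375), (194.9080810546875, 244.5962677001953), 7.955112457275391)
ray rect ((611.3738403320312, 61.10649871826172), (193.1984405517578, 242.75408935546875), 7.915013790130615)
```

View pics/top_crop.png

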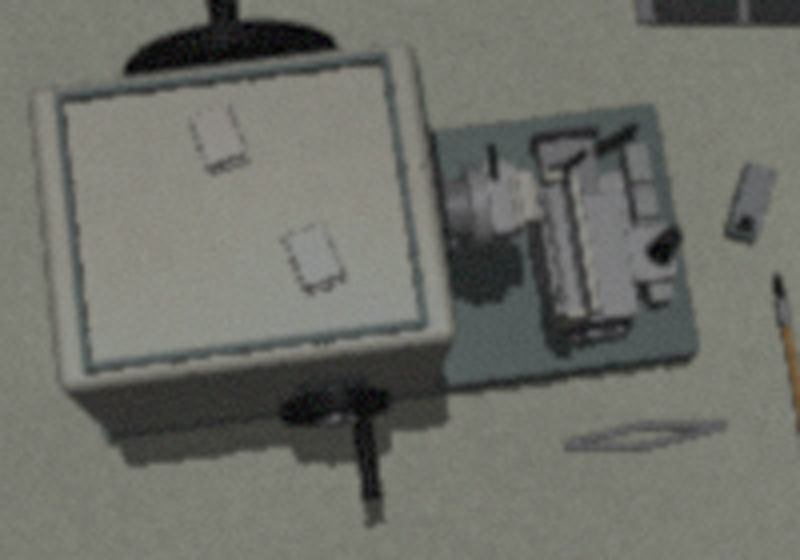

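View pics/scene_crop.png

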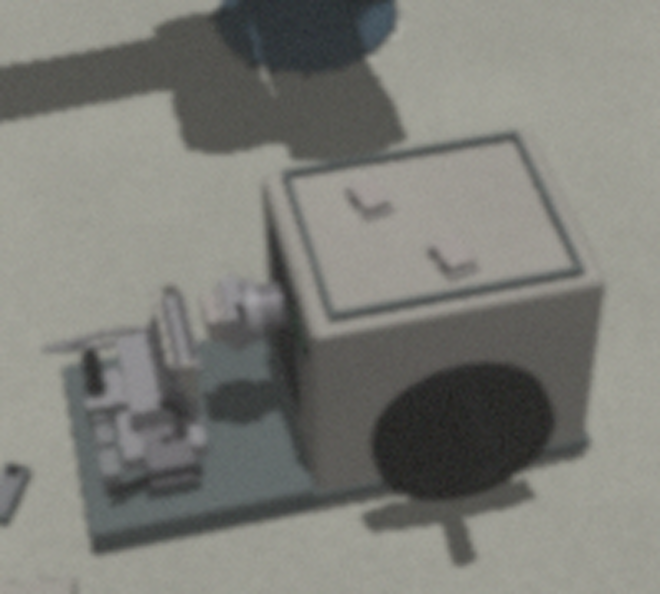

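The top crop shows the handle from (360,410) to (372,520) in the crop, tipped with a grey collar. The knob is at (662,245) in the crop, and yaw is about +8°. The scene crop shows the knob at (93,370), and the handle is hidden there. Now I'll locate the handle and knob points.

```bash
cat >> h.py <<'E'
YAW=np.radians(8.0); R=np.array([[np.cos(YAW),-np.sin(YAW),0],[np.sin(YAW),np.cos(YAW),0],[0,0,1]])
O=np.array([.616,.0606,0])-R@[0,.125,0]
def loc(P): return (P-O)@R
def wor(p): return O+R@np.asarray(p)
E
python3 - <<'E'
from h import *
print("O",O)
for n in("top","scene"):
    s=pickle.load(open(f"pics/{n}0.pkl","rb")); P=cloud(s); L=loc(P); g=s["pixels"].max(2)
    def box(a,b): return np.all((L>a)&(L<b),axis=2)
    m=box((-.2,.02,.06),(-.128,.14,.2)); q=L[m]
    if m.sum()>5:
        print(n,"handle",m.sum(),"x",q[:,0].min(),q[:,0].max())
        for a in np.arange(-.2,-.128,.012):
            k=q[(q[:,0]>=a)&(q[:,0]<a+.012)]
            if len(k): print(" ",a,len(k),"y",k[:,1].min(),k[:,1].max(),np.median(k[:,1]),"z",np.percentile(k[:,2],[10,50,90]))
    m=box((-.05,-.2,.085),(.03,-.145,.14)); q=L[m]
    print(n,"knobbox",m.sum(),"min",q.min(0),"max",q.max(0),"mean",q.mean(0)); 
    t=q[q[:,2]>.112]; print("  knob top",len(t),t.mean(0) if len(t) else "", t.min(0),t.max(0))
    # bed: points at z .035
    m=box((-.13,-.25,.025),(.13,-.01,.045)); q=P[m][:,:2]
    c=cv2.minAreaRect((q*1000).astype(np.float32)); print("  bed",c, loc(np.r_[np.array(c[0])/1000,0]))
    # housing top edges in local
    m=box((-.12,-.02,.228),(.12,.27,.262)); q=L[m]; print("  top",np.percentile(q,[.5,99.5],axis=0)[:,:2].ravel())
    # knob dark pixels
    for p in (wor([-.02,-.172,.12]),wor([-.02,-.172,.074])): print("  proj",project(s,p))
E
```

```text
O [ 0.6334 -0.0632  0.    ]
top handle 115 x -0.181566561547006 -0.12820366731213304
  -0.188 12 y 0.057248564000938106 0.0711269780705334 0.06294217022910227 z [0.1105 0.1136 0.1156]
  -0.176 23 y 0.057938569964004843 0.0702005713004503 0.06422088109582871 z [0.1089 0.1113 0.1134]
  -0.16399999999999998 22 y 0.05703177087622663 0.07067014878371507 0.06492975731968867 z [0.1065 0.1118 0.1151]
  -0.15199999999999997 20 y 0.05763694317141777 0.06966784586019932 0.06379228073953581 z [0.1096 0.112  0.1137]
  -0.13999999999999996 38 y 0.05706500761150842 0.09466739443013743 0.06807932701700693 z [0.1104 0.113  0.1377]
top knobbox 46 min [-0.0382 -0.1776  0.0856] max [-0.0233 -0.1618  0.125 ] mean [-0.0304 -0.168   0.1107]
  knob top 27 [-0.0292 -0.1691  0.1196] [-0.0357 -0.176   0.1141] [-0.0233 -0.163   0.125 ]
  bed ((646.7831420898438, -166.9655303955078), (201.43089294433594, 187.76873779296875), 7.817202568054199) [-0.0012 -0.1046  0.    ]
  top [-0.0998  0.0051  0.0948  0.2482]
  proj [397.9022 165.8057]
  proj [394.4877 169.8499]
scene knobbox 78 min [-0.0497 -0.1803  0.0851] max [ 0.0164 -0.145   0.1248] mean [-0.0237 -0.1679  0.1036]
  knob top 29 [-0.0264 -0.1725  0.1187] [-0.035  -0.1803  0.1121] [-0.0186 -0.1647  0.1248]
  bed ((648.647216796875, -167.190673828125), (204.9773712158203, 189.79684448242188), 8.125153541564941) [ 0.0006 -0.1051  0.    ]
  top [-0.0935  0.0018  0.0975  0.2457]
  proj [236.8566 229.5661]
  proj [238.7662 239.9617]
```

```bash
cat >> h.py <<'E'
OFF=.0188
YC=YAW   # tool yaw, closing along the microtome's y
def crank(th,c=(.080,.130),x=-.161,r=.03): # TCP for crank angle th
    return wor([x,c[0]-r*np.sin(th),c[1]+r*np.cos(th)-OFF])
E
python3 - <<'E'
from h import *
from plant import env, jaws, solver, monitor
th=2.59; A=[np.pi,0,YC]
for t in np.arange(0,6.3,1.57): print(t,solver.solve_ik(crank(t),A))
for y in (YAW+np.pi/2,YAW-np.pi/2): print("knob",y,solver.solve_ik(wor([0,-.172,.102-OFF]),[np.pi,0,y]))
p=monitor.sense()["tool_pos"]; env.line_to(p+[0,0,.2],rate=.3)
g=crank(th); env.goto([g[0],g[1],.36],A); env.line_to([g[0],g[1],.2],rate=.2); env.line_to(g,rate=.1)
s0=monitor.sense(); print(s0["time_s"],s0["force"],s0["tool_pos"],g)
jaws.move_gripper(.0,12)
s=monitor.sense(); print(s["time_s"],s["force"],s["gripper_width"],s["grip_force"],s["tool_pos"],s["tcp_rot"])
E
```

```text
0.0 [-0.2595 -0.1659  2.06   -0.      1.2474  1.1717]
1.57 [-0.3199 -0.1115  2.0706 -0.      1.1825  1.1113]
3.14 [-0.2596 -0.0807  2.1033 -0.      1.119   1.1716]
4.71 [-0.1969 -0.1357  2.0925 -0.      1.1848  1.2343]
6.28 [-0.2593 -0.1659  2.0601 -0.      1.2475  1.1719]
knob 1.710422666954443 [-0.5035  0.4467  1.4914  0.      1.2034 -0.6431]
knob -1.4311699866353502 [-0.5035  0.4467  1.4914 -0.      1.2034  2.4985]
5.4583 [-0.3781 -0.3584  0.4117] [ 0.4656 -0.0221  0.0864] [ 0.465  -0.0219  0.0856]
6.7083 [ 0.3117 -2.0429  0.3535] 0.011037342215557269 10.299717485904694 [ 0.4651 -0.0223  0.0857] [ 3.1409 -0.      0.1397]
```

```bash
python3 - <<'E'
from h import *
from plant import vision
a=vision.snapshot("top")["pixels"][150:270,250:390,::-1]; b=vision.snapshot("scene")["pixels"][130:290,220:400,::-1]
a=cv2.resize(a,(490,420),interpolation=2); b=cv2.resize(b,(300,420*1),interpolation=2)
cv2.imwrite("pics/grip1.png",np.hstack([a,b]))
E
```

```text
(no output)
```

View pics/grip1.png

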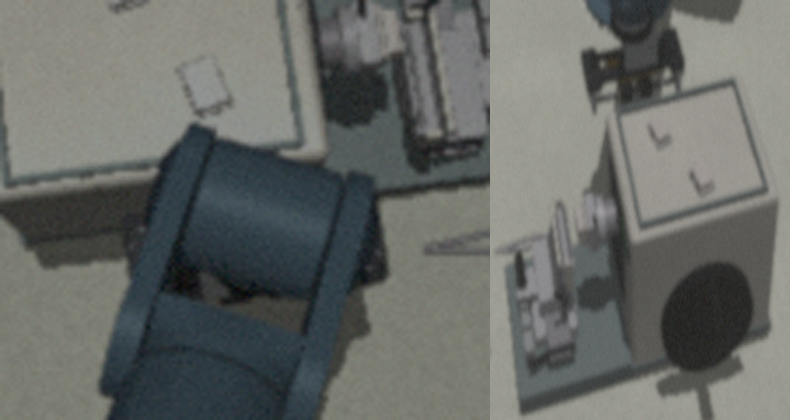

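The arm hides the grasp in both views, with its wrist over the handle at about (260,210). I'll check the grasp by feel with a short wind.

```bash
python3 - <<'E'
from h import *
from plant import env, jaws, solver, monitor
th=2.59
for t in (2.8,3.05,3.3,3.55,3.8):
    env.line_to(crank(t),rate=.08)
    s=monitor.sense(); f=R.T@s["force"]; tq=R.T@s["wrist_torque"]
    print(t,s["time_s"],f,s["gripper_width"],s["grip_force"],loc(s["tool_pos"])-loc(crank(t)),tq)
E
```

```text
2.8 7.0583 [ 0.7902 -0.4069 -0.1805] 0.009974442946404155 9.579373151063919 [0.0001 0.0006 0.    ] [ 0.0776 -0.0533 -0.0284]
3.05 7.3083 [-1.6184  0.2504  6.3035] 0.008168728598667007 9.935681372880936 [0.0003 0.0007 0.0007] [ 0.1754  0.4098 -0.0229]
3.3 7.5583 [-2.9456 -0.1497  7.7559] 0.006249279169378278 9.959228485822678 [0.0004 0.0004 0.0011] [-0.041   0.5992 -0.0357]
3.55 7.8083 [-0.2198  0.3315  3.1457] 4.2359636261569804e-05 1.902172788977623 [0.0005 0.0008 0.0006] [ 0.2443  0.0451 -0.0085]
3.8 8.0583 [-0.1265  0.116   0.0302] 0.00040115619462823975 0.0 [-0.0003  0.0005 -0.0003] [ 0.0064  0.0381 -0.0681]
```

The fingers slipped off the handle. I'll withdraw along the handle's axis, clear the view and measure again.

```bash
python3 - <<'E'
from h import *
from plant import env, jaws, solver, monitor, vision
p=monitor.sense()["tool_pos"]
env.line_to(p+R@[-.06,0,0],rate=.15); p=monitor.sense()["tool_pos"]
env.line_to(p+[0,0,.22],rate=.3)
q=monitor.sense()["q"]; q[0]-=1.0; env.goto_joints(q)
print(monitor.sense()["time_s"],monitor.sense()["force"])
s=vision.snapshot("top"); pickle.dump(s,open("pics/top1.pkl","wb")); L=loc(cloud(s))
m=np.all((L>(-.2,.02,.06))&(L<(-.128,.14,.2)),axis=2); q=L[m]
for a in np.arange(-.188,-.128,.012):
    k=q[(q[:,0]>=a)&(q[:,0]<a+.012)]
    if len(k): print(" ",a,len(k),"y",k[:,1].min(),k[:,1].max(),np.median(k[:,1]),"z",np.percentile(k[:,2],[10,50,90]))
cv2.imwrite("pics/top1.png",cv2.resize(s["pixels"][180:260,270:370,::-1],None,fx=6,fy=6,interpolation=2))
E
```

```text
10.925 [ 0.7251  0.4296 -0.1396]
  -0.188 15 y 0.07936104259568635 0.09613283982364762 0.08998094840327114 z [0.1002 0.1073 0.1114]
  -0.176 21 y 0.08134042175176706 0.09503912662473346 0.08893721007529595 z [0.1021 0.107  0.1093]
  -0.16399999999999998 24 y 0.0811566739224619 0.09363537646997516 0.08728165430937827 z [0.1037 0.1063 0.1088]
  -0.15199999999999997 22 y 0.08240830371603355 0.09489161749558202 0.08895235800423855 z [0.1038 0.1076 0.1096]
  -0.13999999999999996 38 y 0.07006569332639971 0.0951164716277273 0.08650769931075605 z [0.1027 0.1125 0.1413]
```

View pics/top1.png

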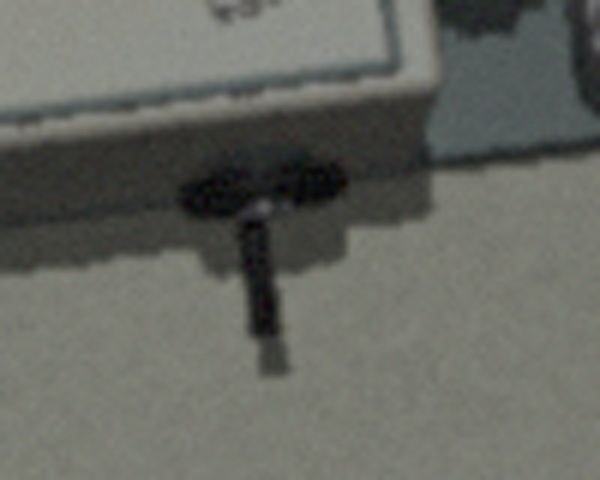

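The handle (dark, at about (262,270) in the crop, with a grey collar at (272,355)) has turned to about θ=3.43, so the drive worked before it slipped. I'll check where the fingertips really are relative to the reported TCP, with the fingers shut and at 30 mm.

```bash
python3 - <<'E'
from h import *
from plant import env, jaws, solver, monitor, vision
st=monitor.sense(); t=st["tool_pos"]; print(t, st["tcp_rot"])
ims=[]
for k in (0,1):
    if k: jaws.move_gripper(.03)
    for n in("scene","top"):
        s=vision.snapshot(n); c=project(s,t); g=project(s,t+[0,0,.0188]); print(n,c,g,monitor.sense()["gripper_width"])
        im=s["pixels"][:,:,::-1].copy(); u,v=int(c[0]),int(c[1]); u0=np.clip(u-40,0,560);v0=np.clip(v-40,0,320)
        P=cloud(s); w=P[v0:v0+80,u0:u0+80].reshape(-1,3); w=w[(np.abs(w-t)[:,:2].max(1)<.04)&(w[:,2]>.1)]; 
        if len(w): print("  low z",np.percentile(w[:,2],[0,2,5]))
        a=cv2.resize(im[v0:v0+80,u0:u0+80],None,fx=3.75,fy=3.75,interpolation=2)
        for p,col in((c,(0,0,255)),(g,(0,255,0))): cv2.circle(a,tuple(int(x) for x in (p-[u0,v0])*3.75),3,col,-1)
        ims.append(a)
cv2.imwrite("pics/tips.png",np.vstack([np.hstack(ims[:2]),np.hstack(ims[2:])]))
E
```

```text
[ 0.2203 -0.3344  0.3053] [-3.14    0.0031 -0.8584]
scene [200.2752  95.2712] [199.2377  90.1726] 0.0004901351075609637
  low z [0.3277 0.3345 0.3399]
top [469.3704 332.6746] [472.9526 334.154 ] 0.0004771164471251804
  low z [0.3295 0.3372 0.4305]
scene [200.2752  95.2712] [199.2377  90.1726] 0.03001010459100658
  low z [0.3264 0.332  0.3364]
top [469.3704 332.6746] [472.9526 334.154 ] 0.030123631500160387
  low z [0.3302 0.4479 0.4496]
```

View pics/tips.png

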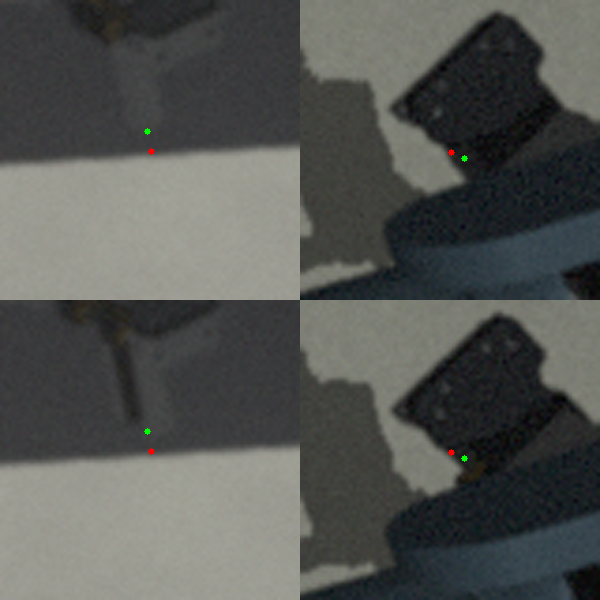

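The real fingertips sit about 23 mm behind the reported TCP: their lowest depth is z≈0.328 against 0.305 reported. In the image the tips end at (148,424), above the green grasp point at (147,431). This matches the 11 mm chord felt on the 14 mm sleeve. I'll correct the tool length and regrip.

```bash
sed -i 's/^OFF=.*/OFF=.0188+.023/' h.py; cat > wind.py <<'E'
from h import *
from plant import env, monitor
def wind(ths,c,rate=.1,gain=.0,verbose=True):
    for t in ths:
        env.line_to(crank(t,c),rate=rate); s=monitor.sense(); f=R.T@s["force"]
        if verbose: print("%.2f t=%.2f"%(t,s["time_s"]),"F",f,"w %.4f g %.1f"%(s["gripper_width"],s["grip_force"]),(loc(s["tool_pos"])-loc(crank(t,c)))*1000)
        if np.linalg.norm(f)>30 or s["gripper_width"]<.008: print("STOP"); return False
    return True
E
python3 - <<'E'
from wind import *
from plant import jaws
A=[np.pi,0,YC]; th=3.43; g=crank(th); print(g)
jaws.move_gripper(.07); env.goto([g[0],g[1],.33],A); env.line_to([g[0],g[1],.18],rate=.25); env.line_to(g,rate=.1)
s=monitor.sense(); print(s["time_s"],s["force"]); jaws.move_gripper(0,20)
s=monitor.sense(); print(s["time_s"],R.T@s["force"],s["gripper_width"],s["grip_force"])
if s["gripper_width"]>.012: wind(np.arange(3.63,5.3,.3),(.08,.13),.06)
E
```

```text
[0.4616 0.0021 0.0594]
16.2417 [-0.3209 -0.2054 -0.1971]
17.15 [ 0.4807 -1.1811  0.0493] 0.013312819833316428 19.999883472919464
3.63 t=17.40 F [-1.1186 -0.3589  1.2516] w 0.0131 g 20.0 [-0.0222  0.4587  0.1701]
3.93 t=17.70 F [-0.7489  0.2539  2.4307] w 0.0132 g 20.0 [-0.0297  0.6794  0.3763]
4.23 t=18.00 F [-1.6194  1.8024  0.9675] w 0.0135 g 20.0 [-0.0787  0.5431  0.3357]
4.53 t=18.30 F [-1.7004  3.264   1.8186] w 0.0131 g 20.0 [-0.0739  0.4333  0.4379]
4.83 t=18.60 F [-1.1564  4.7083  2.0035] w 0.0135 g 20.0 [-0.081   0.3054  0.3665]
5.13 t=18.90 F [-2.5851  3.7315  4.6988] w 0.0131 g 20.0 [-0.0712  0.157   0.4075]
```

```bash
python3 - <<'E'
from wind import *
from plant import jaws
ths=np.arange(5.43,14.61,.3)
wind(ths,(.08,.13),.06)
E
```

```text
5.43 t=19.20 F [-4.2544  3.244   5.4151] w 0.0132 g 20.0 [-0.0574 -0.2134  0.5708]
5.73 t=19.50 F [-4.3987  1.0996  6.2257] w 0.0131 g 20.0 [ 0.0167 -0.6553  0.5815]
6.03 t=19.80 F [-4.3575  0.3731  5.7105] w 0.0132 g 20.0 [ 0.0238 -0.8943  0.3292]
6.33 t=20.10 F [-2.4229 -1.9964  3.6455] w 0.0132 g 20.0 [ 0.0489 -0.8759  0.0254]
6.63 t=20.40 F [-1.4595 -3.1327  1.9437] w 0.0134 g 20.0 [ 0.0639 -0.5445 -0.1992]
6.93 t=20.70 F [-0.5361 -2.326  -0.9339] w 0.0134 g 20.0 [ 0.0464 -0.3735 -0.4494]
7.23 t=21.00 F [ 0.8871 -1.2183 -2.2588] w 0.0135 g 20.0 [ 0.0285 -0.1326 -0.6203]
7.53 t=21.30 F [ 2.2806  1.6089 -3.0329] w 0.0137 g 20.0 [ 0.0109  0.1441 -0.6292]
7.83 t=21.60 F [ 2.0829  3.7249 -2.5147] w 0.0134 g 20.0 [ 0.0319  0.394  -0.5516]
8.13 t=21.90 F [ 2.2264  5.0529 -1.153 ] w 0.0132 g 20.0 [ 0.0382  0.6125 -0.6672]
8.43 t=22.20 F [1.5926 6.2826 0.8739] w 0.0131 g 20.0 [ 0.0414  0.8239 -0.5946]
8.73 t=22.50 F [-0.4213  5.1667  4.0357] w 0.0132 g 20.0 [ 0.0673  0.7607 -0.3077]
9.03 t=22.80 F [-1.269   3.8243  4.6962] w 0.0132 g 20.0 [ 0.0864  0.3696 -0.0124]
9.33 t=23.10 F [-1.8552 
[... 775 characters left out ...]
.0 [-0.0139 -0.4789  0.4197]
12.33 t=26.10 F [-3.8323  0.8765  5.3725] w 0.0132 g 20.0 [ 0.0171 -0.8381  0.2512]
12.63 t=26.40 F [-2.052  -2.0978  4.0576] w 0.0136 g 20.0 [ 0.0533 -0.9238 -0.0193]
12.93 t=26.70 F [-1.4339 -2.9263  0.3864] w 0.0132 g 20.0 [ 0.0424 -0.5599 -0.2476]
13.23 t=27.00 F [ 0.291  -1.6946 -0.5013] w 0.0134 g 20.0 [ 0.0436 -0.3703 -0.4538]
13.53 t=27.30 F [ 0.7743 -1.2102 -1.8081] w 0.0133 g 20.0 [ 0.013  -0.1127 -0.6418]
13.83 t=27.60 F [ 2.7925  0.5034 -3.11  ] w 0.0133 g 20.0 [ 0.014   0.1858 -0.6461]
14.13 t=27.90 F [ 3.8329  3.0781 -2.4422] w 0.0134 g 20.0 [ 0.0058  0.4244 -0.5946]
14.43 t=28.20 F [ 1.7174  3.3315 -0.9891] w 0.0134 g 20.0 [ 0.0159  0.6709 -0.7257]
```

```bash
python3 - <<'E'
from wind import *
for t in np.arange(14.6,15.5,.06):
    env.line_to(crank(t),rate=.03); env.wait(.1); s=monitor.sense(); f=R.T@s["force"]
    l=loc(s["tool_pos"])+[0,0,OFF]; a=np.arctan2(.08-l[1],l[2]-.13)+4*np.pi
    ft=f@[0,-np.cos(t),-np.sin(t)]; print("%.2f actual %.3f Ft %.1f"%(t,a,ft),f,"%.4f %.2f"%(s["gripper_width"],s["time_s"]))
    if ft<-16: break
E
```

```text
14.60 actual 14.622 Ft 0.9 [1.6205 5.7678 1.8741] 0.0133 28.62
14.66 actual 14.674 Ft 0.4 [-0.3266  6.2203  3.108 ] 0.0133 28.97
14.72 actual 14.730 Ft -0.0 [-0.2169  4.9802  3.3359] 0.0133 29.32
14.78 actual 14.788 Ft -0.2 [-0.6952  5.0038  4.0099] 0.0131 29.67
14.84 actual 14.845 Ft -0.4 [-0.9044  5.119   4.8735] 0.0133 30.02
14.90 actual 14.902 Ft 0.0 [-0.451   4.8263  4.5851] 0.0130 30.37
14.96 actual 14.958 Ft -0.9 [-1.1447  4.1207  5.7801] 0.0130 30.72
15.02 actual 15.009 Ft -1.3 [-1.2459  3.5295  6.4083] 0.0131 31.07
15.08 actual 15.014 Ft -6.4 [-5.5346  0.2536 11.1629] 0.0135 31.42
15.14 actual 15.020 Ft -12.2 [-9.0837 -4.6535 15.3365] 0.0133 31.77
15.20 actual 15.030 Ft -16.6 [-10.882   -9.1396  17.7148] 0.0132 32.12
```

The stop is felt clearly: the angle halts at about 15.01 while the force climbs to 17 N. Next I'll release, check the crank with the camera, then grip the knob.

```bash
python3 - <<'E'
from wind import *
from plant import jaws, vision
jaws.move_gripper(.07); p=monitor.sense()["tool_pos"]
env.line_to([p[0],p[1],.3],rate=.3)
A=[np.pi,0,YAW+np.pi/2]; g=wor([-.0276,-.171,.102-OFF]); print(g)
env.goto([g[0],g[1],.3],A); jaws.move_gripper(.045)
s=vision.snapshot("top"); L=loc(cloud(s))
q=L[np.all((L>(-.176,.02,.06))&(L<(-.14,.14,.2)),axis=2)]
print("handle",len(q),q[:,1].min(),q[:,1].max(),np.median(q,axis=0))
for n in ("scene","top"):
    s=vision.snapshot(n); L=loc(cloud(s)); q=L[np.all((L>(-.05,-.2,.108))&(L<(.03,-.145,.128)),axis=2)]; print("knob",n,len(q),q.mean(0) if len(q) else "")
st=monitor.sense(); print(st["time_s"],st["tool_pos"],st["tcp_rot"],st["force"])
E
```

```text
[ 0.6299 -0.2364  0.0602]
handle 68 0.055153839220928924 0.0687561418455592 [-0.1574  0.0622  0.1127]
knob scene 31 [-0.0261 -0.1722  0.1182]
knob top 0 
36.375 [ 0.6299 -0.2364  0.3   ] [-3.1416 -0.      1.7104] [-0.3569  0.0309 -0.3961]
```

```bash
python3 - <<'E'
from wind import *
from plant import jaws, vision
g=wor([-.0272,-.1715,.102-OFF])
env.line_to([g[0],g[1],.12],rate=.2); env.line_to(g,rate=.08); env.wait(.1)
s=monitor.sense(); print(s["time_s"],R.T@s["force"],loc(s["tool_pos"]))
jaws.move_gripper(0,15); env.wait(.1)
s=monitor.sense(); print(s["time_s"],R.T@s["force"],loc(s["tool_pos"]),s["gripper_width"],s["grip_force"],R.T@s["wrist_torque"])
E
```

```text
38.425 [ 0.2912 -0.1064  0.032 ] [-0.0267 -0.1719  0.0611]
39.0917 [-4.687  -0.8555  2.0345] [-0.0285 -0.1715  0.0603] 0.01593946019714287 14.996758103370667 [0.033  0.7931 0.0452]
```

```bash
cat > slide.py <<'E'
from wind import *
def step(x,w=.1):
    env.line_to(wor([x,-.1715,.102-OFF]),rate=.02); env.wait(w); s=monitor.sense(); f=R.T@s["force"]; l=loc(s["tool_pos"])
    print("cmd %.4f act %.4f Fx %.1f Fy %.1f Fz %.1f w %.4f t %.2f"%(x,l[0],f[0],f[1],f[2],s["gripper_width"],s["time_s"])); return l[0],f[0]
E
python3 - <<'E'
from slide import *
for x in np.arange(-.0262,-.0085,.0015):
    a,f=step(x,.05)
    if a>-.0095: break
E
```

```text
cmd -0.0262 act -0.0280 Fx -7.0 Fy 0.3 Fz 4.8 w 0.0155 t 39.39
cmd -0.0247 act -0.0246 Fx -0.3 Fy 0.7 Fz 1.7 w 0.0158 t 39.69
cmd -0.0232 act -0.0230 Fx -0.8 Fy 0.4 Fz 1.8 w 0.0156 t 39.99
cmd -0.0217 act -0.0214 Fx -1.2 Fy -0.3 Fz 1.8 w 0.0159 t 40.29
cmd -0.0202 act -0.0199 Fx -1.3 Fy 0.9 Fz 1.8 w 0.0159 t 40.59
cmd -0.0187 act -0.0183 Fx -0.6 Fy 0.3 Fz 2.1 w 0.0157 t 40.89
cmd -0.0172 act -0.0170 Fx -1.3 Fy -0.2 Fz 3.1 w 0.0158 t 41.19
cmd -0.0157 act -0.0154 Fx -1.2 Fy -0.5 Fz 2.3 w 0.0158 t 41.49
cmd -0.0142 act -0.0139 Fx -1.1 Fy 0.9 Fz 2.6 w 0.0156 t 41.79
cmd -0.0127 act -0.0125 Fx -0.1 Fy 1.5 Fz 3.0 w 0.0155 t 42.09
cmd -0.0112 act -0.0109 Fx -2.1 Fy 1.6 Fz 4.3 w 0.0158 t 42.39
cmd -0.0097 act -0.0095 Fx -0.6 Fy 1.3 Fz 3.4 w 0.0157 t 42.69
```

```bash
python3 - <<'E'
from slide import *
for x in np.r_[np.arange(-.0080,-.0049,.0015),np.arange(-.0045,.0031,.0005)]:
    a,f=step(x,.08)
    if f<-4.5: break
E
```

```text
cmd -0.0080 act -0.0077 Fx -0.6 Fy 1.9 Fz 4.1 w 0.0158 t 43.02
cmd -0.0065 act -0.0062 Fx 0.9 Fy 1.1 Fz 3.4 w 0.0159 t 43.36
cmd -0.0050 act -0.0044 Fx 2.4 Fy 2.3 Fz 3.3 w 0.0155 t 43.69
cmd -0.0045 act -0.0044 Fx 1.2 Fy 1.5 Fz 2.7 w 0.0157 t 44.02
cmd -0.0040 act -0.0041 Fx -0.7 Fy 2.3 Fz 5.0 w 0.0160 t 44.36
cmd -0.0035 act -0.0034 Fx 1.2 Fy 2.5 Fz 4.8 w 0.0155 t 44.69
cmd -0.0030 act -0.0027 Fx 2.2 Fy 1.8 Fz 3.6 w 0.0155 t 45.02
cmd -0.0025 act -0.0023 Fx 2.2 Fy 1.9 Fz 4.9 w 0.0151 t 45.36
cmd -0.0020 act -0.0021 Fx 0.2 Fy 2.6 Fz 5.0 w 0.0156 t 45.69
cmd -0.0015 act -0.0019 Fx -0.9 Fy 2.4 Fz 5.4 w 0.0152 t 46.02
cmd -0.0010 act -0.0018 Fx -2.1 Fy 2.3 Fz 7.2 w 0.0155 t 46.36
cmd -0.0005 act -0.0017 Fx -4.3 Fy 2.4 Fz 6.7 w 0.0158 t 46.69
cmd -0.0000 act -0.0015 Fx -4.5 Fy 2.6 Fz 7.2 w 0.0160 t 47.02
cmd 0.0005 act -0.0014 Fx -7.0 Fy 3.3 Fz 9.6 w 0.0158 t 47.36
```

The holder has dropped in: the drag fell to zero or slightly negative, and it is now held at −0.0019 with the force rising. I'll unload the push and check with the camera.

```bash
python3 - <<'E'
from slide import *
from plant import vision
step(-.0012,.1); step(-.0019,.4)
for n in ("scene","top"):
    s=vision.snapshot(n); L=loc(cloud(s)); 
    q=L[np.all((L>(-.176,.02,.06))&(L<(-.14,.14,.2)),axis=2)]
    if len(q): print("handle",n,len(q),np.median(q,axis=0))
    if n=="scene":
        c=project(s,wor([0,-.172,.09])).astype(int); cv2.circle
        im=s["pixels"][c[1]-50:c[1]+50,c[0]-50:c[0]+70,::-1]; cv2.imwrite("pics/fin.png",cv2.resize(im,None,fx=5,fy=5,interpolation=2)); print(c)
    for x in (-.028,0,.028): print(n,x,project(s,wor([x,-.172,.06])))
E
```

```text
cmd -0.0012 act -0.0018 Fx -1.1 Fy 2.4 Fz 6.7 w 0.0155 t 47.71
cmd -0.0019 act -0.0019 Fx -0.1 Fy 2.2 Fz 5.1 w 0.0158 t 48.36
[239 241]
scene -0.028 [238.9765 241.022 ]
scene 0 [240.2276 248.131 ]
scene 0.028 [241.5117 255.4271]
handle top 66 [-0.1584  0.0622  0.113 ]
top -0.028 [393.9651 173.6159]
top 0 [392.3486 164.5525]
top 0.028 [390.7471 155.5731]
```

View pics/fin.png

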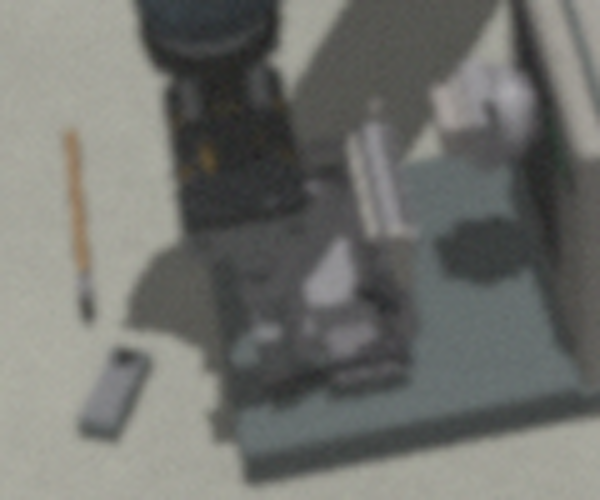

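The picture shows the gripper at (240,150) over the knob and clear of the blade at (380,185). The dispenser and brush haven't moved, and the crank is still at its stop. I'm handing in.

```bash
python3 -c "
from plant import workorder; print(workorder.close_job())"
```

```text
the job is handed in; nothing more can be done
None
```

I wound the crank clockwise to its stop (about 15.0 rad, head fully back), then slid the blade holder into the middle notch. The job is handed in at about 48 s on the robot clock, with the knob still gripped. My first grip on the crank slipped off about 0.8 rad in, and I regripped and finished the winding.

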